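Click the connector carriers into their bonding docks

ROBOT

A 6-joint arm with a two-finger parallel gripper is mounted at the origin on the work surface. World frame = base frame: x ahead of the robot, y to its left, z up, the work surface at z = 0. Lengths are in m, angles in rad, forces in N, time in s.
With the tool pointing down it reaches from about 0.3 to 0.875 m from the base axis. Payload 6.4 kg.
Tool frame: the origin (TCP) lies between the finger pads; the fingertips stand 22 mm ahead of it and the grasp point (between the pads) lies 3 mm ahead of it; z points along the fingers, y is the line along which they close (so a half turn about z gives the same grasp; the last joint's range is limited). The gripper opens to 85 mm and grips with 20 to 120 N. Pads are 22 mm wide; open, the fingers measure 114 mm over their backs; the gripper's body (76 mm by 85 mm) begins 54 mm behind the grasp point. The pads swing forward as they close: fully open they stand 13 mm farther back than shut.
Start: joints at [1.058, 0.181, 1.607, -0, 1.354, -0.206], TCP at [0.174, 0.548, 0.253] pointing down, gripper open.
Joint ranges: [-2.99, 2.99], [-0.89, 2.07], [0.3, 2.58], [-1.14, 4.28], [0, 2.63], [-3.12, 3.12]. Speed limits (rad/s): [2.57, 2.57, 3.01, 3.14, 3.14, 3.14].

INTERFACE

Orientations are given as a unit quaternion [w, x, y, z].
In Python, from bench import ctrl, imaging, workorder gives the robot as it stands.
- The arm moves only by the shell command python3 -m pendant 'ROWS' [OPENING]. ROWS is JSON, a list of rows, each a list of 4 numbers: the shift along the tool's x, y, z in cm, then the turn about the tool's z in degrees. In form: [[dx, dy, dz, roll], ...]. A call has 1 to 12 rows; each row is the pose to reach, as a shift and turn from the pose commanded when the call began, along the tool's axes at that moment; what a row does not reach only later rows make up. A row lasts 1/12 s, in which the tool goes at most 41.7 mm and 7.16 degrees, less where a joint would pass 70% of its speed; a pose out of reach is approached as far as the arm can. A call with a gripper value outside its range is refused whole. OPENING is the opening, from 0 (shut) to 1 (fully open), set as the call begins (- or left out, the last holds). The fingers move at their own pace and stop on an object; the grip force is fixed at half the most. Time passes only in rows, so rows that repeat a pose let the fingers close. It gives the time, the measured TCP pose, the force, the opening and the grip force at its end, in the units of the state.
- ctrl.get_obs(): the state, without advancing time (a new reading comes with each control period).
- imaging.camera(name): name is "scene" or "top"; returns the picture (400x640x3 uint8, red, green, blue); there is no depth.
- imaging.camera_info(name): a dict with "K" (3x3 intrinsics, pixels), "k1" (the pictures are not rectified: a ray, as slopes to the right and down, at radius r is drawn at 1 + k1 r^2 times it, then the intrinsics apply), "T" (4x4, takes a point from camera to world coordinates). Camera axes: x right, y up, looking along -z (the intrinsics and any distortion apply to the point x, -y, -z); pixel columns grow to the right and rows downward; lengths in m; the calibration is good to about 2 mm. A picture is of the moment at which its call begins. camera_info takes no time and is no camera call.
- workorder.hand_in(): hands the job in; it is judged then, once.
The state is a dict: "time_s": time; "q": joint angles; "dq": joint speeds; "joint_efforts": joint torques, N m; "eef_pos": TCP position; "eef_rot": TCP orientation; "wrist_force": force on the tool from outside, world axes, zero at the start; "torque": the same for the moment, N m; "opening": opening from 0.0 (shut) to 1.0 (fully open); "grasp_force": force on a finger pad.
Only numpy, scipy, OpenCV 4.12 (cv2) and the standard library are available. Lean on these libraries where they do the work, as an engineer would, in place of code of your own. Each camera call takes 0.05 s, during which the arm holds its last target. There are 200 camera calls.

TASK

Load the two bonding docks: slide the wide carrier and the narrow carrier, nose first and lying flat, each into the dock of its own width, pushing until the sprung balls click into its notches and it is fully home. Also stand the round-flanged connector in the round recess of the wide carrier, flange down and flat on the recess floor. Do not disturb the square-flanged connector or the other things on the table.

Things in the scene. Friction and masses are not known exactly. Their poses are not given: they have to be found in the camera images.
- wide_carrier: Loose aluminium carrier plate, 0.2 to 0.4 kg, 84 mm wide (y), 120 long (x), 12 thick, corners rounded. Origin: centre of its underside; x to the nose, z up. At the tail a square steel grip post, 26 x 26 mm, sides along x and y, at x -42, y 0, rises to 52 mm above the underside. Round recess, 63 mm across, 5 deep (floor 7 above the underside), at x +12, y 0.
- narrow_carrier: Loose aluminium carrier plate, 0.17 to 0.32 kg, 64 mm wide (y), 120 long (x), 12 thick, corners rounded. Origin: centre of its underside; x to the nose, z up. At the tail a square steel grip post, 26 x 26 mm, sides along x and y, at x -42, y 0, rises to 52 mm above the underside. No recess; a low cream ring, 42 mm across, 12 high, is fixed on top at x +10, y 0.
- wide_carrier_nose (a point): Middle of the wide carrier's nose end face, x +60, 6 mm above its underside. Near the nose each long side has a rounded notch 4 mm deep, centred at x +39.65, that the dock's balls drop into.
- narrow_carrier_nose (a point): Middle of the narrow carrier's nose end face, x +60, 6 mm above its underside. Near the nose each long side has a rounded notch 4 mm deep, centred at x +39.65, that the dock's balls drop into.
- recess (a point): Centre of the floor of the wide carrier's round recess.
- wide_dock: Fixed steel slide-in dock for the wide (84 mm) carrier. Origin: underside, below the centre of a fully seated carrier; x: push direction, nose first; z up. Floor 10 mm above the origin, from x -115 (open end) to a stop at x 60.8. Side walls 14 mm high, 1.5 mm clear of the carrier's sides (inner faces y +-43.5), from x 10 to 60, flaring out from x 10 to -15 to y +-54.5.
- narrow_dock: Fixed steel slide-in dock for the narrow (64 mm) carrier. Origin: underside, below the centre of a fully seated carrier; x: push direction, nose first; z up. Floor 10 mm above the origin, from x -115 (open end) to a stop at x 60.8. Side walls 14 mm high, 1.5 mm clear of the carrier's sides (inner faces y +-33.5), from x 10 to 60, flaring out from x 10 to -15 to y +-44.5.
- wide_dock_entry (a point): Point on the wide dock's floor at x -80: lay the carrier flat with its centre here, before the flare, and slide it in. It cannot be set in from above: a keeper strip roofs x 51 to 61, 14 mm above the floor, and the 12 mm plate passes under it. Hold the post while pushing, or push the plate's tail edge: a free carrier pushed high on its post tips.
- narrow_dock_entry (a point): Point on the narrow dock's floor at x -80: lay the carrier flat with its centre here, before the flare, and slide it in. It cannot be set in from above: a keeper strip roofs x 51 to 61, 14 mm above the floor, and the 12 mm plate passes under it. Hold the post while pushing, or push the plate's tail edge: a free carrier pushed high on its post tips.
- wide_dock_detent (a point): Point midway between the wide dock's two sprung balls, x 39.65, 7 mm above the floor. 16 mm balls stand 3 mm into the path, one each side, and give way at 2.4 N plus 0.8 N/mm: pushing past takes 8 N when square, up to 22 N when skewed, over the last 20 mm. They then drop into the notches and hold the carrier at x 0, y 0 (+-0.5 mm play), its nose 0.8 mm off the stop.
- narrow_dock_detent (a point): Point midway between the narrow dock's two sprung balls, x 39.65, 7 mm above the floor. 16 mm balls stand 3 mm into the path, one each side, and give way at 2.4 N plus 0.8 N/mm: pushing past takes 8 N when square, up to 22 N when skewed, over the last 20 mm. They then drop into the notches and hold the carrier at x 0, y 0 (+-0.5 mm play), its nose 0.8 mm off the stop.
- round_connector: Loose cream plastic tube connector, standing: round flange 60 mm across and 8 thick, with an upright tube 32 mm across rising from 8 to 46 mm. Origin: centre of the flange's underside; z up the tube. About 0.09 kg.
- square_connector: Bystander: the like cream connector with a square flange, 54 x 54 x 8 mm, tube 32 mm across, 46 mm high in all. Origin: centre of its underside.
- pot_near: Bystander: small amber sample pot with white cap, 34 mm across, 55 high, between the robot and the docks. Origin: centre of its underside.
- pot_far: Bystander: small pale sample pot, 38 mm across, 60 high, beyond the docks. Origin: centre of its underside.
- rinse_bottle: Bystander: white bottle, 60 mm across, 170 high, far left. Origin: centre of its underside.
- steel_weight: Bystander: steel weight with knob, 38 mm across, 52 high, on the left. Origin: centre of its underside.
- steel_cup: Bystander: open steel cup, 60 mm across, 45 high, on the right. Origin: centre of its underside.
- screwdriver: Bystander: black-handled screwdriver, 160 mm long, lying beyond the docks on the right. Origin: on its underside, mid-length.
- wrench: Bystander: steel wrench, 150 mm long, lying beyond the docks on the left. Origin: on its underside, mid-length.
Mind the look-alikes: they are no part of the job. Leave any purple look-alike of the wide_carrier alone.

How it is judged:
At the end, for the whole second after the job is handed in: Each carrier is in its own dock, nose to the stop, within 2.5 mm of home along, across and in height, turned or tilted under 0.05 rad; the round connector is in the recess, within 4 mm of centre, underside within 2 mm of its floor, tilt under 0.05 rad; all at rest (x of wide_carrier in the frame of wide_dock between -0.0025 and 0.0025 m and y of wide_carrier in the frame of wide_dock between -0.0025 and 0.0025 m and z of wide_carrier in the frame of wide_dock between 0.0075 and 0.0125 m and x of wide_carrier_nose in the frame of wide_dock above 0.055 m and angle between the x axis of wide_carrier and the x axis of wide_dock, either way round below 0.05 rad and angle between each of wide_carrier, narrow_carrier, round_connector's own z axis and vertical below 0.05 rad and linear speed of each of wide_carrier, narrow_carrier, round_connector below 0.02 m/s and angular speed of each of wide_carrier, narrow_carrier, round_connector below 0.2 rad/s and x of narrow_carrier in the frame of narrow_dock between -0.0025 and 0.0025 m and y of narrow_carrier in the frame of narrow_dock between -0.0025 and 0.0025 m and z of narrow_carrier in the frame of narrow_dock between 0.0075 and 0.0125 m and x of narrow_carrier_nose in the frame of narrow_dock above 0.055 m and angle between the x axis of narrow_carrier and the x axis of narrow_dock, either way round below 0.05 rad and horizontal distance between round_connector and recess below 0.004 m and z of round_connector in the frame of wide_carrier between 0.005 and 0.009 m); the robot touches nothing.
It fails at once if the square-flanged connector is shifted more than 30 mm (distance of square_connector from where it was at the start of the episode above 0.03 m).
It fails at once if another bystander is shifted more than 30 mm (distance of any of pot_near, pot_far, rinse_bottle, steel_weight, steel_cup, screwdriver, wrench from where it was at the start of the episode above 0.03 m).
It also fails if it takes over 72 s, if anything falls off the work surface, if the arm or the gripper's body presses on something with over 40 N, if the wrist force passes 120 N, or if a joint passes its speed limit or range.

## Working session

There is one attempt and no reset: what is moved stays moved. The work goes in short steps, Python scripts to look and compute and a shell command to move; the robot and the scene stay as the last step left them, time stands still between calls to the robot, and variables do not carry over. Pictures are saved under pics/ and viewed, at most 10 in all, crops included, and the job is handed in when it is done.

```bash
ls; mkdir -p pics
python3 - <<'E'
from bench import ctrl, imaging, workorder
import cv2
for n in("scene","top"):
    im=imaging.camera(n); cv2.imwrite(f"pics/{n}0.png",im[:,:,::-1])
    i=imaging.camera_info(n); print(n,i)
print(ctrl.get_obs())
E
```

```text
pics
scene {'K': array([[385.02108643,   0.        , 318.0182023 ],
       [  0.        , 385.02108643, 200.66445478],
       [  0.        ,   0.        ,   1.        ]]), 'k1': -0.0731571293739556, 'T': array([[-0.65520219, -0.41065784,  0.63409008,  1.21726036],
       [ 0.75513627, -0.33168799,  0.56546643,  0.59870466],
       [-0.02189316,  0.84931926,  0.52742533,  0.59142709],
       [ 0.        ,  0.        ,  0.        ,  1.        ]])}
top {'K': array([[519.42917763,   0.        , 313.77463055],
       [  0.        , 519.42917763, 199.49078662],
       [  0.        ,   0.        ,   1.        ]]), 'k1': 0.0011961481391692158, 'T': array([[-0.01379842,  0.98511362, -0.17134982,  0.34377775],
       [-0.99984071, -0.01553366, -0.00879019,  0.01470774],
       [-0.01132102,  0.17120123,  0.98517104,  1.39173843],
       [ 0.        ,  0.        ,  0.        ,  1.        ]])}
{'time_s': 0.1, 'q': array([ 1.05768767e+00,  1.81478752e-01,  1.60792064e+00, -3.23205571e-05,
        1.35382317e+00, -2.06279417e-01]), 'dq': array([-1.01951944e-03, -2.14567849e-04, -3.43970821e-03,  8.75090621e-05,
       -1.24324605e-03,  7.79659580e-04]), 'joint_efforts': array([ 1.13080673e-04, -4.45875156e+01, -3.52235055e+01, -2.63120164e-04,
        4.23824953e-03,  6.05527634e-05]), 'eef_pos': array([0.17341316, 0.54772605, 0.25246137]), 'eef_rot': array([-2.72086308e-04,  1.52810030e-01,  9.88255246e-01, -7.68357630e-04]), 'wrist_force': array([-0.37421459, -0.84775158, -0.02970665]), 'torque': array([ 0.00770017, -0.05722163,  0.03406195]), 'grasp_force': 0.0, 'opening': 0.9971947441277101}
```

View pics/top0.png

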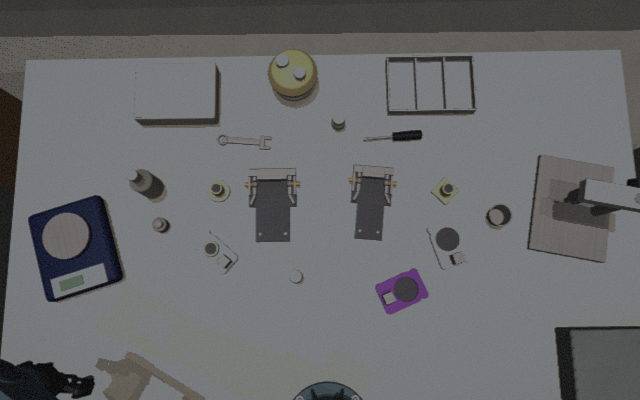

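View pics/scene0.png

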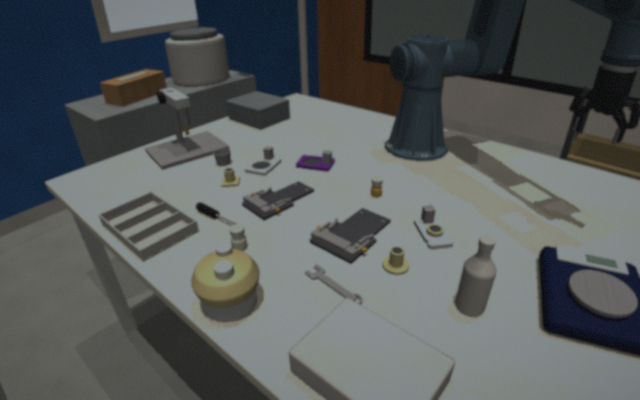

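The top view shows the wide dock at about (273,205), the narrow dock (373,200), the narrow carrier (218,253), the wide carrier (445,245), the round connector (218,190), the square one (446,189) and the purple decoy (402,291). The pale plates have low contrast, so I'll enlarge and stretch those areas.

Run:
```python
import cv2, numpy as np
im=cv2.imread("pics/top0.png")
def crop(x0,y0,w,h,s):
    c=im[y0:y0+h,x0:x0+w].astype(float); c=np.clip((c-20)*1.45,0,255).astype(np.uint8)
    return cv2.resize(c,None,fx=s,fy=s,interpolation=cv2.INTER_CUBIC)
a=crop(190,150,130,150,4.0-0.15*0); b=crop(340,150,130,150,4.0)
a=cv2.resize(a,(390,450));b=cv2.resize(b,(390,450))
cv2.imwrite("pics/crop1.png",np.hstack([a,b]))
```

```text
(no output)
```

View pics/crop1.png

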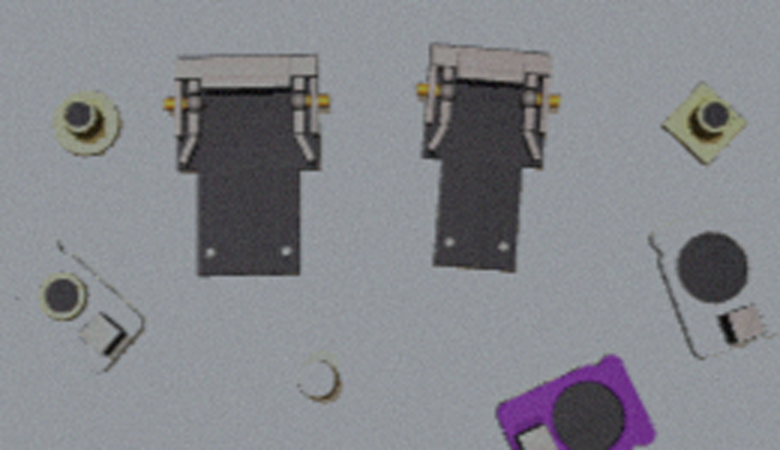

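The enlarged crop (3x) shows the ring at (63,297) and the post at about (103,335) on the narrow carrier. On the wide carrier the recess is at (712,267) and the post at (743,325). The amber spring housings of both docks are clear too, at (168,103)/(325,101) and (422,90)/(555,101).

```bash
cat > h.py <<'E'
import numpy as np, cv2, sys
from bench import ctrl, imaging
def avg(n,k=4): return np.mean([imaging.camera(n).astype(float) for _ in range(k)],0)
def ray(cam,uv):
    i=imaging.camera_info(cam); K=np.array(i["K"]); T=np.array(i["T"])
    p=cv2.undistortPoints(np.array(uv,float).reshape(-1,1,2),K,np.array([i["k1"],0,0,0,0.])).reshape(-1,2)
    d=np.c_[p[:,0],-p[:,1],-np.ones(len(p))]@T[:3,:3].T
    return T[:3,3],d
def onz(cam,uv,z):
    o,d=ray(cam,uv); return o[None,:2]+d[:,:2]*((z-o[2])/d[:,2:3])
def blobs(mask,amin=5):
    n,l,s,c=cv2.connectedComponentsWithStats(mask.astype(np.uint8))
    return [(s[i,4],tuple(s[i,:4]),c[i]) for i in range(1,n) if s[i,4]>=amin],l
def tool():
    o=ctrl.get_obs(); w,x,y,z=o["eef_rot"]
    X=np.array([1-2*(y*y+z*z),2*(x*y+w*z)]);Y=np.array([2*(x*y-w*z),1-2*(x*x+z*z)])
    return o,X,Y
def rel(x,y,z,closing_deg):
    """rows to bring TCP to world xyz with closing axis (mod 180) at closing_deg"""
    o,X,Y=tool(); d=np.array([x,y,z])-o["eef_pos"]
    a=np.degrees(np.arctan2(Y[1],Y[0])); r=-((closing_deg-a+90)%180-90)
    print("rel cm %.2f %.2f %.2f roll %.2f"%(100*d[:2]@X,100*d[:2]@Y,-100*d[2],r))
E
python3 - <<'E'
from h import *
im=avg("top",6); np.save("top0.npy",im); sc=avg("scene",4); np.save("scene0.npy",sc)
R,G,B=im[...,0],im[...,1],im[...,2]
roi=np.zeros(R.shape,bool); roi[150:310,190:480]=1
g=im.mean(2)
for name,m in dict(amber=(R-B>45),cream=(R-B>12),dark=(g<65),pink=(R-B>3)&(R-B<12)&(g>70)).items():
    print(name)
    for a,b,c in blobs(m&roi,8)[0]: print(a,b,np.round(c,2))
for (u,v) in [(224,262),(460,258),(434,260),(450,240),(273,170),(330,250)]: print(u,v,im[v,u].round())
E
```

```text
amber
12 (np.int32(349), np.int32(178), np.int32(4), np.int32(4)) [350.75 179.42]
9 (np.int32(245), np.int32(183), np.int32(3), np.int32(3)) [246. 184.]
10 (np.int32(296), np.int32(182), np.int32(4), np.int32(3)) [297.2 183.1]
9 (np.int32(393), np.int32(182), np.int32(3), np.int32(3)) [394. 183.]
cream
31 (np.int32(349), np.int32(178), np.int32(8), np.int32(5)) [352.26 179.68]
310 (np.int32(433), np.int32(179), np.int32(26), np.int32(26)) [443.96 191.34]
9 (np.int32(292), np.int32(181), np.int32(2), np.int32(5)) [292.44 183.22]
25 (np.int32(295), np.int32(181), np.int32(5), np.int32(6)) [297.2  183.44]
10 (np.int32(388), np.int32(181), np.int32(3), np.int32(5)) [389.3 182.9]
24 (np.int32(392), np.int32(181), np.int32(5), np.int32(7)) [393.96 183.67]
122 (np.int32(210), np.int32(182), np.int32(16), np.int32(16)) [218.54 190.25]
19 (np.int32(244), np.int32(182), np.int32(5), np.int32(5)) [246.05 184.21]
11 (np.int32(250), np.int32(182), np.int32(3), np.int32(5)) [251. 184.]
27 (np.int32(294), np.int32(275), np.int32(10), np.int32(9)) [299.85 280.44]
dark
1621 (np.int32(352), np.int32(1
[... 2196 characters left out ...]
 [386.43 193.62]
12 (np.int32(430), np.int32(186), np.int32(6), np.int32(8)) [432.   190.25]
12 (np.int32(440), np.int32(199), np.int32(9), np.int32(7)) [444.42 202.25]
104 (np.int32(203), np.int32(241), np.int32(17), np.int32(16)) [210.35 248.62]
96 (np.int32(453), np.int32(252), np.int32(12), np.int32(14)) [458.21 258.29]
34 (np.int32(226), np.int32(260), np.int32(12), np.int32(13)) [230.5  265.47]
12 (np.int32(299), np.int32(271), np.int32(4), np.int32(8)) [300.83 273.75]
10 (np.int32(389), np.int32(298), np.int32(6), np.int32(3)) [391.8 299.1]
224 262 [121. 122. 120.]
460 258 [116. 111. 110.]
434 260 [121. 124. 127.]
450 240 [57. 56. 57.]
273 170 [120. 118. 115.]
330 250 [121. 122. 127.]
```

```bash
cat > m.py <<'E'
from h import *
im=np.load("top0.npy"); R,G,B=im[...,0],im[...,1],im[...,2]; g=im.mean(2)
def win(m,x0,y0,x1,y1):
    o=np.zeros(m.shape,bool); o[y0:y1,x0:x1]=m[y0:y1,x0:x1]; return o
def big(m):
    bl,l=blobs(m); 
    return max(bl,key=lambda b:b[0])
def wc(w,x0,y0,x1,y1):
    W=np.clip(w,0,None)[y0:y1,x0:x1]; yy,xx=np.mgrid[y0:y1,x0:x1]; return np.array([(W*xx).sum(),(W*yy).sum()])/W.sum()
for n,a,b,xs,ys in (("wide",(241,179,250,190),(294,178,304,189),(257,289),(204,236)),("narrow",(346,175,355,185),(390,178,400,189),(359,387),(202,234))):
    pa,pb=onz("top",[wc(R-B-20,*a),wc(R-B-20,*b)],0.017)
    d=pa-pb; print(n,"detent mid",((pa+pb)/2).round(4),"span",np.linalg.norm(d).round(4),"yaw",np.degrees(np.arctan2(-d[0],d[1])).round(2))
    # floor edges: subpixel 50% crossing per row, left and right
    L=[];Rr=[]
    for v in range(ys[0],ys[1]):
        r=g[v]; c=(xs[0]+xs[1])//2; t=(r[c-5:c+5].mean()+122)/2
        i=next(u for u in range(c,0,-1) if r[u]>t and r[u-1]>t); L.append((i+(r[i]-t)/(r[i]-r[i+1]),v))
        i=next(u for u in range(c,630) if r[u]>t and r[u+1]>t); Rr.append((i-(r[i]-t)/(r[i]-r[i-1]),v))
    fl=[]
    for P in (L,Rr):
        Q=onz("top",P,0.010); p=np.polyfit(Q[:,0],Q[:,1],1); rs=Q[:,1]-np.polyval(p,Q[:,0]); k=abs(rs)<.002; p=np.polyfit(Q[k,0],Q[k,1],1); fl.append(p)
    print("  floor edges yaw",np.degrees(np.arctan([f[0] for f in fl])).round(2),"width",(fl[0][1]-fl[1][1]+(fl[0][0]-fl[1][0])*.35).round(4))
    x=((pa+pb)/2)[0]; print("  mid y of floor edges at detent x",np.mean([np.polyval(f,x) for f in fl]).round(4))
    # front edge
    c0=[];
    for u in range(xs[0]+4,xs[1]-4):
        col=g[:,u]; i=next(v for v in range(225,260) if col[v]>90 and col[v+1]>90); c0.append((u,i-(col[i]-90)/(col[i]-col[i-1])))
    Q=onz("top",c0,.01); p=np.polyfit(Q[:,1],Q[:,0],1); print("  front edge x at axis",np.polyval(p,((pa+pb)/2)[1]).round(4),"yaw",-np.degrees(np.arctan(p[0])).round(2))
rc=big(win(g<90,430,222,470,250)); c=wc(95-g,434,225,462,253)
print("recess",rc[0],rc[1],onz("top",[rc[2],c],.012).round(4), "diam mm",1e3*np.sqrt(rc[0]*4/np.pi)*1.38/519)
for n,w in (("wpost",(448,248,470,270)),("npost",(214,252,236,275))):
    m=win((R-B>-2.5)&(g>100),*w); b=big(m); cn=max(cv2.findContours(m.astype(np.uint8),0,2)[0],key=cv2.contourArea); r=cv2.minAreaRect(cn)
    print(n,b[0],b[1],b[2].round(2),"rect",r,onz("top",[b[2],r[0]],.052).round(4))
rg=wc(90-g,204,242,217,255); m=big(win(R-B>5,198,238,224,258)); print("ring",onz("top",[rg,m[2]],.024).round(4))
bo=big(win(g<80,208,182,221,192)); fl=big(win(R-B>5,203,176,236,205)); 
m=win(R-B>5,203,176,236,205).astype(np.uint8); e=cv2.minEnclosingCircle(np.argwhere(m)[:,::-1].astype(np.float32)); print("round conn bore@46",onz("top",[bo[2]],.046).round(4),"flange circ",e,onz("top",[e[0]],.006).round(4))
E
python3 m.py
```

```text
wide detent mid [0.6281 0.14  ] span 0.1388 yaw 0.26
  floor edges yaw [ 0.34 -0.1 ] width 0.0904
  mid y of floor edges at detent x 0.1388
  front edge x at axis 0.4733 yaw 4.52
narrow detent mid [ 0.6306 -0.1314] span 0.1169 yaw -6.01
  floor edges yaw [ -4.9  -16.63] width 0.0351
  mid y of floor edges at detent x -0.1404
  front edge x at axis 0.4785 yaw 13.66
recess 429 (np.int32(436), np.int32(227), np.int32(23), np.int32(23)) [[ 0.4729 -0.3253]
 [ 0.4721 -0.3258]] diam mm 62.14346055611407
wpost 110 (np.int32(453), np.int32(252), np.int32(16), np.int32(13)) [459.1  257.81] rect ((460.3000183105469, 257.9000549316406), (12.016654968261719, 12.649109840393066), 71.56504821777344) [[ 0.4194 -0.3432]
 [ 0.4192 -0.3463]]
npost 74 (np.int32(217), np.int32(255), np.int32(9), np.int32(13)) [221.58 260.77] rect ((222.50001525878906, 261.0000305175781), (9.192388534545898, 9.192388534545898), 45.0) [[0.4207 0.2658]
 [0.42   0.2635]]
ring [[0.4559 0.3014]
 [0.4546 0.3005]]
round conn bore@46 [[0.6139 0.2857]] flange circ ((218.63699340820312, 190.92465209960938), 11.413884162902832) [[0.6125 0.2856]]
```

```bash
cat > m2.py <<'E'
from h import *
im=np.load("top0.npy"); g=im.mean(2); R,B=im[...,0],im[...,2]
def fit(P,z,tol=.0015):
    Q=onz("top",P,z); k=np.ones(len(Q),bool)
    for _ in range(6):
        v=cv2.fitLine(Q[k].astype(np.float32),cv2.DIST_HUBER,0,1e-4,1e-4).ravel(); r=(Q-v[2:])@[-v[1],v[0]]; k=abs(r)<tol
    return v,k.sum(),len(Q)
def cross(prof,t): # first bright->dark crossing
    for i in range(1,len(prof)):
        if prof[i]<t<=prof[i-1]: return i-1+(prof[i-1]-t)/(prof[i-1]-prof[i])
for n,l,r,rows,cols in (("wide",240,310,(212,228),(262,284)),("narrow",340,400,(212,228),(362,380))):
    t=88
    Lp=[(l+cross(g[v,l:l+60],t),v) for v in range(*rows)]; Rp=[(r-cross(g[v,r:r-60:-1],t),v) for v in range(*rows)]
    Fp=[(u,250-cross(g[250:225:-1,u],t)) for u in range(*cols)]
    a,ka,_=fit(Lp,.01); b,kb,_=fit(Rp,.01); f,kf,_=fit(Fp,.01)
    ya=np.degrees(np.arctan(a[1]/a[0]));yb=np.degrees(np.arctan(b[1]/b[0]));yf=np.degrees(np.arctan(-f[0]/f[1]))
    th=np.radians((ya+yb)/2); nrm=np.array([-np.sin(th),np.cos(th)]); ax=np.array([np.cos(th),np.sin(th)])
    mid=(a[2:]@nrm+b[2:]@nrm)/2; 
    print(n,"yaws",ya,yb,yf,"kept",ka,kb,kf,"width",(a[2:]-b[2:])@nrm,"axis y-offset",mid,"front along",f[2:]@ax, "entry-front pt",(ax*(f[2:]@ax)+nrm*mid).round(4))
    print("   origin",(ax*(f[2:]@ax+.115)+nrm*mid).round(4))
# carrier edges: darkest pixel per row/col, weighted
def edge(pts,z=.004):
    v,k,n=fit(pts,z,.002); print("edge dir deg",np.degrees(np.arctan2(v[1],v[0])).round(2),"pt",v[2:].round(4),k,n)
def dk(v,u0,u1):
    w=np.clip(112-g[v,u0:u1],0,None); return None if w.sum()<8 else ((w*np.arange(u0,u1)).sum()/w.sum(),v)
def dkc(u,v0,v1):
    w=np.clip(112-g[v0:v1,u],0,None); return None if w.sum()<8 else (u,(w*np.arange(v0,v1)).sum()/w.sum())
P=[]
for v in range(237,264):
    c=430+(v-235)*12.3/31.7; p=dk(v,int(c-4),int(c+5)); P+= [p] if p else []
print("wide left",len(P)); edge(P)
P=[]
for u in range(214,236):
    c=233.3+(u-213.3)*21.7/23.4; p=dkc(u,int(c-4),int(c+5)); P+=[p] if p else []
print("narrow right",len(P)); edge(P)
P=[]
for u in range(227,237):
    c=260+(236.7-u)*13/11.7; p=dkc(u,int(c-3),int(c+4)); P+=[p] if p else []
print("narrow tail",len(P)); edge(P)
s=8
def up(x0,y0,w,h): return cv2.resize(np.clip((im[y0:y0+h,x0:x0+w,::-1]-60)*3,0,255).astype(np.uint8),None,fx=s,fy=s,interpolation=cv2.INTER_NEAREST)
cv2.imwrite("pics/crop2.png",np.hstack([up(195,230,48,50),up(425,225,48,50)]))
E
python3 m2.py
```

```text
wide yaws 0.31793714 -0.30628344 -0.86118186 kept 16 16 22 width 0.09116527 axis y-offset 0.13842018 front along 0.47250792 entry-front pt [0.4725 0.1385]
   origin [0.5875 0.1385]
narrow yaws -5.750193 -4.476734 -6.0456505 kept 16 16 18 width 0.07183446 axis y-offset -0.072751366 front along 0.48290598 entry-front pt [ 0.4745 -0.1155]
   origin [ 0.589  -0.1258]
wide left 27
edge dir deg 15.11 pt [ 0.4369 -0.2938] 21 27
narrow right 11
edge dir deg 48.52 pt [0.4688 0.2686] 11 11
narrow tail 10
edge dir deg -46.79 pt [0.4126 0.2482] 10 10
```

View pics/crop2.png

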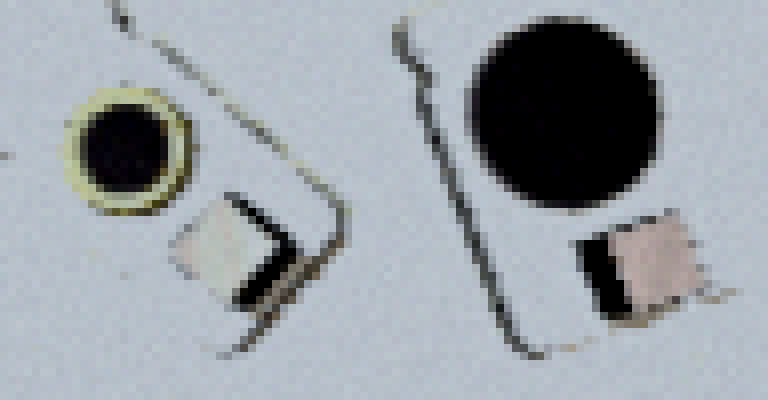

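The 8x crop gives the narrow carrier's post top at about (228,248) and the wide one's at (656,264), which is pixels (223.0,260.5) and (458.5,257.5). The post-to-ring (51.7 mm) and post-to-recess (54.9 mm) distances match 52 and 54 mm, with yaws near 48° and 17°.

```bash
python3 -c "
from h import *
rel(.4204,.2622,.125,48)"
```

```text
rel cm -32.16 -19.81 12.83 roll 24.42
```

```bash
python3 -m pendant '[[-8,-5,3,6],[-16,-10,6,12],[-24,-15,9,18],[-32.2,-19.8,12.8,24.4],[-32.2,-19.8,12.8,24.4],[-32.2,-19.8,12.8,24.4],[-32.2,-19.8,12.8,24.4],[-32.2,-19.8,12.8,24.4],[-32.2,-19.8,12.8,24.4],[-32.2,-19.8,12.8,24.4],[-32.2,-19.8,12.8,24.4],[-32.2,-19.8,12.8,24.4]]' 0.5; python3 -c "
from h import *
rel(.4204,.2622,.046,48)"
```

```text
time_s: 1.6
eef_pos: [0.4212, 0.2611, 0.1249]
eef_rot: [-0.001, 0.36, 0.933, -0.0]
wrist_force: [-0.4, 0.1, -0.6]
opening: 0.5
grasp_force: 0.0
rel cm 0.13 0.02 7.89 roll -0.16
```

```bash
python3 -m pendant '[[0.1,0,3.5,0],[0.1,0,7.4,0],[0.1,0,7.8,0],[0.1,0,7.9,0],[0.1,0,7.9,0],[0.1,0,7.9,0]]' && python3 -m pendant '[[0,0,0,0],[0,0,0,0],[0,0,0,0],[0,0,0,0],[0,0,0,0],[0,0,0,0]]' 0
python3 - <<'E'
from h import *
for n in("scene","top"): cv2.imwrite(f"pics/{n}1.png",imaging.camera(n)[:,:,::-1])
a=cv2.imread("pics/scene1.png")[170:290,340:540]; b=cv2.imread("pics/top1.png")[215:315,150:310]
cv2.imwrite("pics/v1.png",np.hstack([cv2.resize(a,(400,240)),cv2.resize(b,(384,240))]))
E
```

```text
time_s: 2.1
eef_pos: [0.4214, 0.264, 0.0486]
eef_rot: [0.001, 0.358, 0.934, 0.001]
wrist_force: [-0.3, -1.2, 0.4]
opening: 0.505
grasp_force: 0.0
time_s: 2.6
eef_pos: [0.4216, 0.2636, 0.0486]
eef_rot: [0.001, 0.358, 0.934, 0.001]
wrist_force: [-1.7, 0.7, 7.9]
opening: 0.296
grasp_force: 60.9
```

View pics/v1.png

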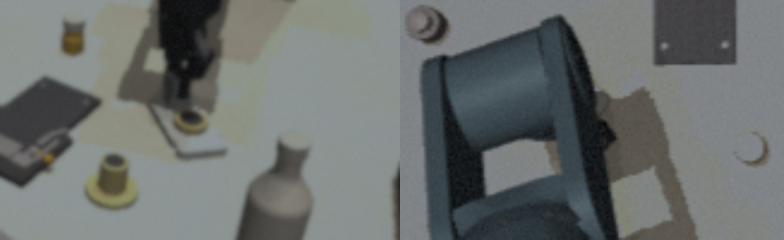

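The picture shows the fingers on the narrow carrier's post, with the ring in front at about (190,120) left panel. The opening of 0.296 matches the 26 mm post. Next I lift and carry it.

```bash
python3 -m pendant '[[0,0,-2,0],[0,0,-5,0],[0,0,-9,0],[0,0,-12,0],[0,0,-12,0],[0,0,-12,0]]' ; python3 -c "
from h import *
rel(.4686,-.1144,.165,-5.7); rel(.4686,-.1144,.085,-5.7)"
```

```text
time_s: 3.2
eef_pos: [0.4217, 0.2634, 0.1692]
eef_rot: [0.002, 0.358, 0.934, 0.002]
wrist_force: [-0.5, -0.1, -2.3]
opening: 0.293
grasp_force: 59.6
rel cm -28.76 -24.95 0.42 roll 53.73
rel cm -28.76 -24.95 8.42 roll 53.73
```

```bash
python3 -m pendant '[[-1,-1,0.4,2],[-3.5,-3,0.4,6.5],[-6.5,-5.6,0.4,12],[-9.5,-8.2,0.4,17.7],[-12.5,-10.8,0.4,23.4],[-15.5,-13.4,0.4,29],[-18.5,-16,0.4,34.6],[-21.5,-18.6,0.4,40.2],[-24.5,-21.2,0.4,45.8],[-27,-23.4,0.4,50.5],[-28.3,-24.6,0.4,53],[-28.8,-25,0.4,53.7]]' && python3 -m pendant '[[0,0,0,0],[0,0,0,0],[0,0,0,0],[0,0,0,0]]'
python3 - <<'E'
from h import *
rel(.4686,-.1144,.065,-5.7)
im=avg("top",2); sc=avg("scene",1); np.save("top2.npy",im)
a=im[140:290,330:430,::-1]; b=sc[140:260,200:360,::-1]
f=lambda c,s:cv2.resize(np.clip((c-20)*1.4,0,255).astype(np.uint8),s)
cv2.imwrite("pics/v2.png",np.hstack([f(a,(360,540)),cv2.copyMakeBorder(f(b,(440,330)),0,210,0,0,0)]))
E
```

```text
time_s: 4.2
eef_pos: [0.466, -0.1182, 0.1609]
eef_rot: [-0.001, 0.743, 0.669, -0.001]
wrist_force: [-0.2, 0.4, -2.4]
opening: 0.294
grasp_force: 59.7
time_s: 4.53
eef_pos: [0.4666, -0.1141, 0.1619]
eef_rot: [-0.001, 0.74, 0.672, -0.0]
wrist_force: [-0.4, 0.7, -1.6]
opening: 0.291
grasp_force: 59.7
rel cm -0.01 0.21 9.69 roll 0.16
```

View pics/v2.png

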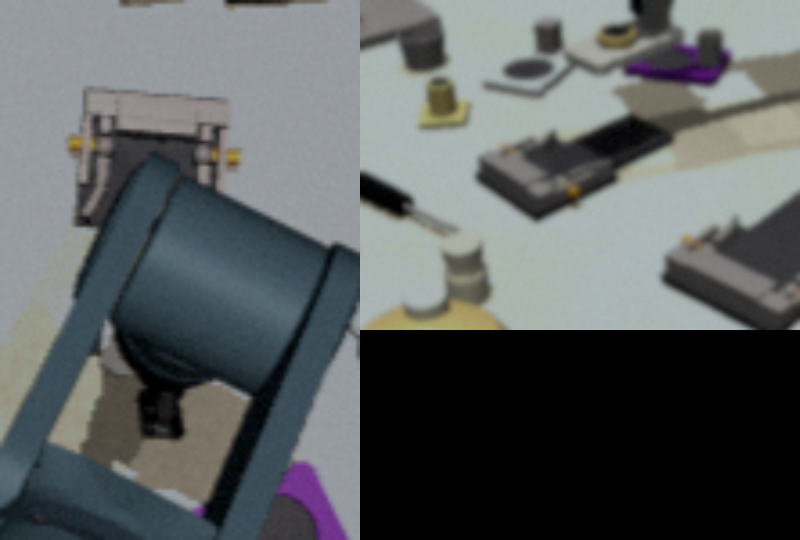

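The scene view (right panel) shows the carrier held level at about (625,45), above and behind the narrow dock. The top view is mostly blocked by the arm. I lower it to the floor.

```bash
python3 -m pendant '[[0,0.2,3,0.2],[0,0.2,6,0.2],[0,0.2,9,0.2],[0,0.2,9.7,0.2],[0,0.2,9.7,0.2],[0,0.2,9.7,0.2],[0,0.2,9.7,0.2]]' && python3 -m pendant '[[0,0,0.3,0],[0,0,0.3,0],[0,0,0.5,0],[0,0,0.5,0],[0,0,0.5,0]]'; python3 -c "
from h import *
rel(.590-.042*.995,-.1265+.042*.0993,.0586,-5.7)"
```

```text
time_s: 5.27
eef_pos: [0.4704, -0.1164, 0.0671]
eef_rot: [0.001, 0.742, 0.67, 0.001]
wrist_force: [0.3, 0.5, -2.7]
opening: 0.293
grasp_force: 59.9
time_s: 5.68
eef_pos: [0.469, -0.1159, 0.0605]
eef_rot: [0.0, 0.742, 0.67, 0.0]
wrist_force: [-0.3, -0.5, -2.4]
opening: 0.291
grasp_force: 60.0
rel cm 0.17 7.95 0.19 roll -0.18
```

```bash
python3 -m pendant '[[0,0,0.1,0],[0,0,0.15,0],[0,0,0.15,0]]' && python3 -m pendant '[[0.1,1,0,0],[0.1,2,0,0],[0.1,3,0,0],[0.1,3.8,0,0],[0.1,4.5,0,0],[0.1,5,0,0],[0.1,5,0,0],[0.1,5,0,0]]'; python3 -c "
from h import *
print(ctrl.get_obs()['torque'])
rel(.590-.042*.995,-.1265+.042*.0993,.0586,-5.7)"
```

```text
time_s: 5.93
eef_pos: [0.469, -0.1159, 0.0588]
eef_rot: [0.0, 0.742, 0.67, -0.0]
wrist_force: [0.0, 0.2, -0.4]
opening: 0.292
grasp_force: 60.1
time_s: 6.6
eef_pos: [0.5194, -0.1202, 0.0588]
eef_rot: [0.001, 0.742, 0.67, 0.0]
wrist_force: [1.6, -1.7, -2.0]
opening: 0.296
grasp_force: 60.0
[-0.40342605 -0.16043032 -0.2412648 ]
rel cm 0.09 2.89 0.02 roll -0.18
```

```bash
python3 -m pendant '[[0,0.4,0,0],[0,0.8,0,0],[0,0.8,0,0]]' && python3 -m pendant '[[0,0.4,0,0],[0,0.8,0,0],[0,0.8,0,0]]' && python3 -m pendant '[[0,0.4,0,0],[0,0.8,0,0],[0,0.8,0,0]]'; python3 -c "
from h import *
print(ctrl.get_obs()['torque'])
rel(.590-.042*.995,-.1265+.042*.0993,.0586,-5.7)"
```

```text
time_s: 6.85
eef_pos: [0.5265, -0.1211, 0.0589]
eef_rot: [-0.0, 0.742, 0.67, -0.0]
wrist_force: [-2.5, -2.4, -0.0]
opening: 0.29
grasp_force: 60.2
time_s: 7.1
eef_pos: [0.5342, -0.1219, 0.059]
eef_rot: [-0.0, 0.743, 0.67, -0.0]
wrist_force: [-1.1, -3.4, -0.5]
opening: 0.293
grasp_force: 60.1
time_s: 7.35
eef_pos: [0.5437, -0.123, 0.0592]
eef_rot: [0.001, 0.743, 0.67, 0.001]
wrist_force: [3.1, -3.2, -3.3]
opening: 0.29
grasp_force: 60.0
[-0.63166179 -0.45745973 -0.34961246]
rel cm 0.11 0.45 0.06 roll -0.21
```

```bash
python3 -m pendant '[[0,0.2,0,0],[0,0.2,0,0],[0,0.2,0,0]]' && python3 -m pendant '[[0,0.2,0,0],[0,0.2,0,0],[0,0.2,0,0]]'&& python3 -m pendant '[[0,0.1,0,0],[0,0.1,0,0],[0,0.1,0,0]]'; python3 -c "
from h import *
rel(.590-.042*.995,-.1265+.042*.0993,.0586,-5.7)"
```

```text
time_s: 7.6
eef_pos: [0.5454, -0.123, 0.059]
eef_rot: [0.001, 0.743, 0.67, 0.0]
wrist_force: [4.0, -4.5, -3.1]
opening: 0.295
grasp_force: 60.0
time_s: 7.85
eef_pos: [0.5467, -0.1231, 0.0589]
eef_rot: [0.0, 0.742, 0.67, -0.0]
wrist_force: [0.8, -4.8, -1.5]
opening: 0.29
grasp_force: 60.1
time_s: 8.1
eef_pos: [0.5469, -0.1231, 0.0588]
eef_rot: [-0.0, 0.742, 0.67, -0.001]
wrist_force: [-2.3, -6.2, 1.4]
opening: 0.297
grasp_force: 60.5
rel cm 0.09 0.12 0.02 roll -0.16
```

```bash
python3 -m pendant '[[0,0,0,0],[0,0,0,0],[0,0,0,0],[0,0,0,0]]' 0.5 && python3 -m pendant '[[0,0,-2,0],[0,0,-5,0],[0,0,-8,0],[0,0,-8,0],[0,0,-8,0]]'; python3 -c "
from h import *
rel(.4209,-.3414,.11,17);rel(.4209,-.3414,.042,17)"
```

```text
time_s: 8.43
eef_pos: [0.5474, -0.1223, 0.0586]
eef_rot: [-0.0, 0.742, 0.67, 0.0]
wrist_force: [0.5, 0.3, 0.4]
opening: 0.502
grasp_force: 0.0
time_s: 8.85
eef_pos: [0.5491, -0.1232, 0.1409]
eef_rot: [0.002, 0.742, 0.67, 0.001]
wrist_force: [-0.7, 0.5, 0.3]
opening: 0.503
grasp_force: 0.0
rel cm -23.01 -10.52 3.09 roll -22.85
rel cm -23.01 -10.52 9.89 roll -22.85
```

```bash
python3 -m pendant '[[-3.5,-1.6,0.5,-5],[-7,-3.2,1,-10],[-10.5,-4.8,1.5,-15],[-14,-6.4,2,-20],[-17.5,-8,2.5,-22.8],[-21,-9.6,3,-22.8],[-23,-10.5,3.1,-22.8],[-23,-10.5,3.1,-22.8],[-23,-10.5,3.1,-22.8],[-23,-10.5,3.1,-22.8]]'
python3 - <<'E'
from h import *
rel(.4209,-.3414,.042,17)
im=avg("top",3); np.save("top3.npy",im)
f=lambda c,s:cv2.resize(np.clip((c-20)*1.4,0,255).astype(np.uint8),s,interpolation=cv2.INTER_CUBIC)
cv2.imwrite("pics/v3.png",f(im[150:280,340:480,::-1],(630,585)))
E
```

```text
time_s: 9.68
eef_pos: [0.4193, -0.3398, 0.1067]
eef_rot: [-0.001, 0.595, 0.803, 0.001]
wrist_force: [1.2, 0.6, 0.4]
opening: 0.496
grasp_force: 0.0
rel cm -0.20 0.10 6.47 roll -0.09
```

View pics/v3.png

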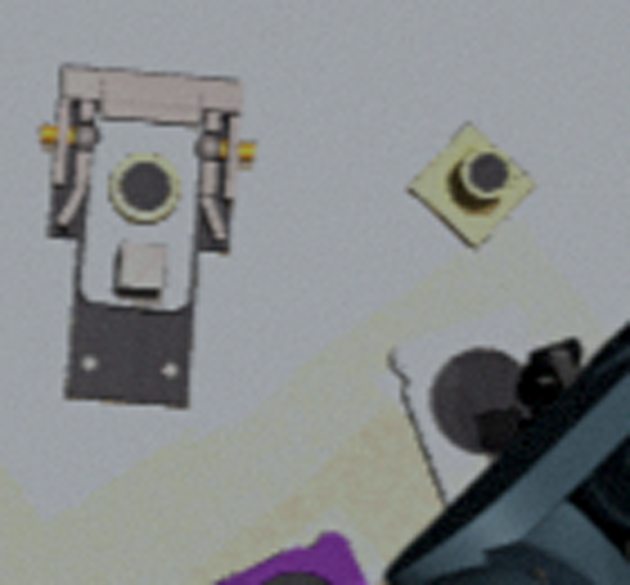

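The narrow carrier lies straight in its dock: ring at (145,187), post at (142,268), balls at its notches. Now I take the wide carrier.

```bash
python3 -m pendant '[[-0.2,0.1,3,0],[-0.2,0.1,6,0],[-0.2,0.1,6.5,0],[-0.2,0.1,6.5,0],[-0.2,0.1,6.5,0]]' && python3 -m pendant '[[0,0,0,0],[0,0,0,0],[0,0,0,0],[0,0,0,0],[0,0,0,0]]' 0 && python3 -m pendant '[[0,0,-2,0],[0,0,-5,0],[0,0,-9,0],[0,0,-12,0],[0,0,-12,0],[0,0,-12,0]]'; python3 -c "
from h import *
print(ctrl.get_obs()['torque'])
rel(.588-.122,.139,.165,0)"
```

```text
time_s: 10.25
eef_pos: [0.4216, -0.3422, 0.0433]
eef_rot: [-0.0, 0.595, 0.804, 0.0]
wrist_force: [0.5, 0.8, 0.7]
opening: 0.504
grasp_force: 0.0
time_s: 10.67
eef_pos: [0.4222, -0.3437, 0.0448]
eef_rot: [0.002, 0.595, 0.803, -0.0]
wrist_force: [-0.2, 0.3, 6.8]
opening: 0.294
grasp_force: 60.7
time_s: 11.17
eef_pos: [0.4221, -0.3438, 0.1653]
eef_rot: [0.003, 0.595, 0.803, -0.001]
wrist_force: [0.3, 0.7, -3.6]
opening: 0.295
grasp_force: 59.6
[-0.01273818  0.16499641 -0.02391105]
rel cm 44.91 18.25 0.03 roll 16.92
```

```bash
python3 -m pendant '[[1,0.4,0,1],[3.5,1.4,0,2],[6.5,2.6,0,3],[10,4,0,4.5],[13.5,5.5,0,6],[17,6.9,0,7.5],[20.5,8.3,0,9],[24,9.8,0,10.5],[27.5,11.2,0,12],[31,12.6,0,13.5],[34.5,14,0,14.5],[38,15.4,0,15.5]]' && python3 -m pendant '[[2,1.5,0,0.5],[4,3,0,1],[4.3,4,0,1],[4.3,4,0,1],[4.3,4,0,1]]'; python3 -c "
from h import *
rel(.588-.122,.139,.165,0);rel(.588-.122,.139,.057,0)"
```

```text
time_s: 12.17
eef_pos: [0.4561, 0.0678, 0.161]
eef_rot: [-0.001, 0.699, 0.715, -0.001]
wrist_force: [1.1, -0.7, -2.8]
opening: 0.295
grasp_force: 59.7
time_s: 12.58
eef_pos: [0.4954, 0.1099, 0.1609]
eef_rot: [-0.001, 0.704, 0.71, -0.001]
wrist_force: [-0.3, 0.7, -2.8]
opening: 0.294
grasp_force: 59.7
rel cm 2.93 -2.92 -0.41 roll 0.47
rel cm 2.93 -2.92 10.39 roll 0.47
```

```bash
python3 -m pendant '[[1.5,-1.5,0,0.3],[2.9,-2.9,0,0.5],[2.9,-2.9,2,0.5],[2.9,-2.9,5,0.5],[2.9,-2.9,8,0.5],[2.9,-2.9,9.5,0.5],[2.9,-2.9,9.5,0.5],[2.9,-2.9,9.5,0.5]]' && python3 -m pendant '[[0,0,0,0],[0,0,0,0]]'; python3 -c "
from h import *
rel(.588-.122,.139,.0548,0)"
```

```text
time_s: 13.25
eef_pos: [0.4659, 0.1378, 0.0667]
eef_rot: [-0.001, 0.708, 0.706, -0.001]
wrist_force: [0.7, 0.6, -0.9]
opening: 0.294
grasp_force: 59.8
time_s: 13.42
eef_pos: [0.4687, 0.1383, 0.0692]
eef_rot: [0.001, 0.708, 0.706, 0.001]
wrist_force: [0.8, 0.4, -1.6]
opening: 0.297
grasp_force: 59.8
rel cm 0.07 -0.27 1.44 roll -0.11
```

```bash
python3 -m pendant '[[0.1,0,0.6,0],[0.1,0,1.1,0],[0.1,0,1.1,0],[0.1,0,1.1,0]]' && python3 -m pendant '[[0,0,0.1,0],[0,0,0.15,0],[0,0,0.15,0],[0,0,0.15,0]]'; python3 -c "
from h import *
rel(.588-.122,.139,.0548,0)"
```

```text
time_s: 13.75
eef_pos: [0.4673, 0.1396, 0.0565]
eef_rot: [-0.0, 0.708, 0.707, -0.0]
wrist_force: [0.7, 0.8, -2.8]
opening: 0.296
grasp_force: 59.7
time_s: 14.08
eef_pos: [0.4676, 0.1395, 0.0553]
eef_rot: [0.0, 0.708, 0.707, -0.0]
wrist_force: [0.8, 0.2, -2.4]
opening: 0.293
grasp_force: 59.7
rel cm -0.05 -0.16 0.05 roll -0.07
```

```bash
python3 -m pendant '[[0,0,0.05,0],[0,0,0.1,0],[0,0,0.1,0]]' && python3 -m pendant '[[0,1,0,0],[0,2,0,0],[0,3,0,0],[0,3.8,0,0],[0,4.5,0,0],[0,5,0,0],[0,5,0,0],[0,5,0,0]]' &&  python3 -m pendant '[[0,0.4,0,0],[0,0.8,0,0],[0,0.8,0,0]]'; python3 -c "
from h import *
print(ctrl.get_obs()['torque'])
rel(.588-.042,.139,.0548,0)"
```

```text
time_s: 14.33
eef_pos: [0.4678, 0.1396, 0.0548]
eef_rot: [0.0, 0.708, 0.707, 0.0]
wrist_force: [-2.5, 0.7, 4.5]
opening: 0.29
grasp_force: 60.6
time_s: 15.0
eef_pos: [0.5188, 0.1389, 0.0548]
eef_rot: [0.001, 0.708, 0.707, 0.0]
wrist_force: [-0.7, -2.5, 5.0]
opening: 0.287
grasp_force: 60.6
time_s: 15.25
eef_pos: [0.5252, 0.1388, 0.0548]
eef_rot: [-0.0, 0.708, 0.707, -0.001]
wrist_force: [-8.4, -4.1, 12.8]
opening: 0.296
grasp_force: 61.5
[-0.68627238  1.25977653 -0.24996664]
rel cm 0.02 2.08 -0.00 roll -0.09
```

```bash
python3 -m pendant '[[0,0.4,-0.05,0],[0,0.8,-0.05,0],[0,0.8,-0.05,0]]' && python3 -m pendant '[[0,0.3,0,0],[0,0.6,0,0],[0,0.6,0,0]]' &&  python3 -m pendant '[[0,0.2,0,0],[0,0.3,0,0],[0,0.3,0,0]]' && python3 -m pendant '[[0,0.2,0,0],[0,0.2,0,0],[0,0.2,0,0]]'; python3 -c "
from h import *
print(ctrl.get_obs()['torque'])
rel(.588-.042,.139,.0548,0)"
```

```text
time_s: 15.5
eef_pos: [0.5337, 0.1389, 0.0548]
eef_rot: [-0.0, 0.708, 0.706, -0.001]
wrist_force: [-2.8, -2.8, 6.9]
opening: 0.292
grasp_force: 60.8
time_s: 15.75
eef_pos: [0.5408, 0.139, 0.0549]
eef_rot: [0.001, 0.708, 0.706, 0.001]
wrist_force: [2.6, -3.2, -0.6]
opening: 0.295
grasp_force: 59.8
time_s: 16.0
eef_pos: [0.5431, 0.1391, 0.0548]
eef_rot: [0.0, 0.708, 0.706, 0.0]
wrist_force: [0.2, -3.7, 2.3]
opening: 0.292
grasp_force: 60.1
time_s: 16.25
eef_pos: [0.5441, 0.139, 0.0548]
eef_rot: [-0.0, 0.708, 0.707, -0.001]
wrist_force: [-4.2, -5.0, 5.2]
opening: 0.297
grasp_force: 60.7
[-0.86848663  0.67709108 -0.28458723]
rel cm 0.00 0.19 -0.00 roll -0.06
```

```bash
python3 -m pendant '[[0,0,0,0],[0,0,0,0],[0,0,0,0],[0,0,0,0]]' 0.5 && python3 -m pendant '[[0,-0.1,-2,0],[0,-0.1,-4,-7],[0,-0.1,-4,-14],[0,-0.1,-4,-21],[0,-0.1,-4,-28],[0,-0.1,-4,-35],[0,-0.1,-4,-42],[0,-0.1,-4,-49],[0,-0.1,-4,-56],[0,-0.1,-4,-63],[0,-0.1,-4,-70],[0,-0.1,-4,-77]]' && python3 -m pendant '[[0,0,0,-7],[0,0,0,-13],[0,0,0,-13],[0,0,0,-13]]'; python3 -c "
from h import *
print(ctrl.get_obs()['q'].round(2))
rel(.5433,.139,.055,90)"
```

```text
time_s: 16.58
eef_pos: [0.5447, 0.1398, 0.0547]
eef_rot: [0.0, 0.707, 0.707, 0.0]
wrist_force: [0.3, -1.2, 1.0]
opening: 0.498
grasp_force: 0.0
time_s: 17.58
eef_pos: [0.5437, 0.1397, 0.0948]
eef_rot: [0.0, 0.111, 0.994, 0.0]
wrist_force: [0.7, -0.1, -0.1]
opening: 0.5
grasp_force: 0.0
time_s: 17.92
eef_pos: [0.5436, 0.1396, 0.0948]
eef_rot: [0.0, 0.002, 1.0, 0.0]
wrist_force: [-1.3, 0.3, -0.5]
opening: 0.499
grasp_force: 0.0
[ 0.04  0.35  1.76  0.    1.04 -1.53]
rel cm 0.03 -0.06 3.98 roll -0.25
```

```bash
python3 -m pendant '[[0,0,2,0],[0,0,3.7,0],[0,0,3.7,0],[0,0,3.7,0]]' && python3 -m pendant '[[0,0,0,0],[0,0,0,0],[0,0,0,0],[0,0,0,0],[0,0,0,0]]' 0; python3 -m pendant '[[0,0,0,0],[0,0,0,0],[0,0,0,0],[0,0,0,0]]' 0.5;  python3 -m pendant '[[0,0,-3,0],[0,0,-6,0],[0,0,-9,0],[0,0,-9,0]]'
python3 - <<'E'
from h import *
# round connector hover
rel(.613,.2857,.13,90); rel(.613,.2857,.13,0)
E
```

```text
time_s: 18.25
eef_pos: [0.5427, 0.1395, 0.057]
eef_rot: [-0.001, 0.002, 1.0, -0.0]
wrist_force: [-0.1, -0.4, 0.9]
opening: 0.505
grasp_force: 0.0
time_s: 18.67
eef_pos: [0.5445, 0.1395, 0.059]
eef_rot: [0.001, 0.001, 1.0, 0.0]
wrist_force: [-1.7, 0.3, 6.1]
opening: 0.291
grasp_force: 60.4
time_s: 19.0
eef_pos: [0.5434, 0.1394, 0.0576]
eef_rot: [-0.0, 0.001, 1.0, -0.0]
wrist_force: [-0.3, 0.2, -0.1]
opening: 0.501
grasp_force: 0.0
time_s: 19.33
eef_pos: [0.5474, 0.1397, 0.1541]
eef_rot: [0.005, 0.001, 1.0, 0.0]
wrist_force: [1.1, -0.4, 1.7]
opening: 0.502
grasp_force: 0.0
rel cm -6.54 14.61 2.41 roll -0.07
rel cm -6.54 14.61 2.41 roll 89.93
```

```bash
python3 -m pendant '[[-2,4,0.5,0],[-4,8,1,0],[-6,12,2,0],[-6.6,14.7,2.4,0],[-6.6,14.7,2.4,0],[-6.6,14.7,2.4,0],[-6.6,14.7,2.4,0]]' 0.62
python3 - <<'E'
from h import *
rel(.6142,.2865,.036,90)
im=avg("top",3); np.save("top4.npy",im)
g=im.mean(2); bl,_=blobs(np.pad((g<90)[170:250,255:295],((170,150),(255,345))),30)
for b in bl: print(b[0],b[1],onz("top",[b[2]],.022).round(4))
f=lambda c,s:cv2.resize(np.clip((c-20)*1.4,0,255).astype(np.uint8),s,interpolation=cv2.INTER_CUBIC)
cv2.imwrite("pics/v4.png",f(im[150:270,190:320,::-1],(585,540)))
E
```

```text
time_s: 19.92
eef_pos: [0.6091, 0.2861, 0.1228]
eef_rot: [-0.001, 0.0, 1.0, -0.0]
wrist_force: [-0.3, -0.1, -0.5]
opening: 0.622
grasp_force: 0.0
rel cm -0.51 0.04 8.68 roll -0.04
30 (np.int32(286), np.int32(175), np.int32(9), np.int32(7)) [[0.6424 0.0896]]
30 (np.int32(255), np.int32(176), np.int32(12), np.int32(12)) [[0.6355 0.1775]]
405 (np.int32(261), np.int32(182), np.int32(23), np.int32(23)) [[0.6004 0.1398]]
45 (np.int32(287), np.int32(183), np.int32(8), np.int32(18)) [[0.6069 0.0865]]
830 (np.int32(255), np.int32(196), np.int32(40), np.int32(50)) [[0.5052 0.136 ]]
39 (np.int32(267), np.int32(208), np.int32(11), np.int32(11)) [[0.5421 0.134 ]]
```

View pics/v4.png

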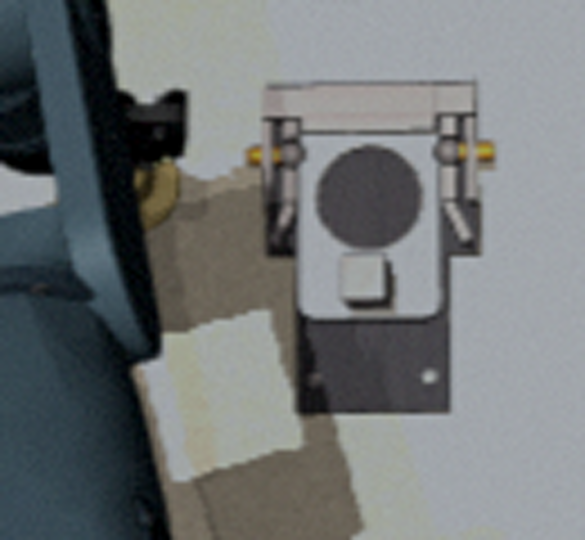

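The view shows the wide carrier square in its dock: recess at (369,197), post at (364,278), balls in the notches. It sits at the same place as the amber-based origin, so it is home. Camera x reads about 2.7 mm more than the arm here, so I centre the connector by gripping it on both axes.

```bash
python3 -m pendant '[[-0.2,0,3,0],[-0.2,0,6,0],[-0.2,0,8.6,0],[-0.2,0,8.6,0],[-0.2,0,8.6,0],[-0.2,0,8.6,0]]' && python3 -m pendant '[[0,0,0,0],[0,0,0,0],[0,0,0,0],[0,0,0,0],[0,0,0,0]]' 0; python3 -m pendant '[[0,0,0,0],[0,0,0,0],[0,0,0,0],[0,0,0,0]]' 0.62;  python3 -m pendant '[[0,0,-2.5,0],[0,0,-4,7],[0,0,-4,14],[0,0,-4,21],[0,0,-4,28],[0,0,-4,35],[0,0,-4,42],[0,0,-4,49],[0,0,-4,56],[0,0,-4,63],[0,0,-4,70],[0,0,-4,77]]' && python3 -m pendant '[[0,0,0,7],[0,0,0,13],[0,0,0,13],[0,0,0,13]]'
python3 - <<'E'
from h import *
rel(.611,.286,.036,0)
E
```

```text
time_s: 20.57
eef_pos: [0.613, 0.286, 0.0398]
eef_rot: [0.001, 0.001, 1.0, 0.0]
wrist_force: [0.4, 0.7, 1.3]
opening: 0.62
grasp_force: 0.0
time_s: 20.98
eef_pos: [0.6138, 0.2868, 0.0408]
eef_rot: [0.002, 0.001, 1.0, 0.001]
wrist_force: [-0.4, -1.0, 7.7]
opening: 0.355
grasp_force: 59.7
time_s: 21.32
eef_pos: [0.6116, 0.2864, 0.0377]
eef_rot: [-0.0, 0.001, 1.0, -0.0]
wrist_force: [-0.1, -0.7, -0.1]
opening: 0.623
grasp_force: 0.0
time_s: 22.32
eef_pos: [0.6116, 0.2863, 0.0775]
eef_rot: [-0.0, 0.625, 0.78, -0.0]
wrist_force: [-0.7, 0.6, 0.2]
opening: 0.619
grasp_force: 0.0
time_s: 22.65
eef_pos: [0.6116, 0.2863, 0.0776]
eef_rot: [-0.0, 0.706, 0.708, -0.0]
wrist_force: [-1.5, -0.1, 0.2]
opening: 0.617
grasp_force: 0.0
rel cm -0.03 -0.06 4.16 roll 0.11
```

```bash
python3 -m pendant '[[0,0,2,0],[0,0,4,0],[0,0,4,0],[0,0,4,0],[0,0,4,0]]' && python3 -m pendant '[[0,0,0,0],[0,0,0,0],[0,0,0,0],[0,0,0,0],[0,0,0,0],[0,0,0,0]]' 0; python3 -m pendant '[[0,0,-2.5,0],[0,0,-5,0],[0,0,-8,0],[0,0,-8,0],[0,0,-8,0],[0,0,-8,0]]'
python3 - <<'E'
from h import *
rel(.5973,.1395,.110,0)
E
```

```text
time_s: 23.07
eef_pos: [0.6122, 0.2865, 0.0385]
eef_rot: [0.0, 0.707, 0.707, 0.0]
wrist_force: [0.2, 0.3, 0.5]
opening: 0.617
grasp_force: 0.0
time_s: 23.57
eef_pos: [0.6131, 0.2867, 0.0396]
eef_rot: [0.001, 0.707, 0.707, 0.001]
wrist_force: [-0.1, 0.5, 5.9]
opening: 0.354
grasp_force: 59.8
time_s: 24.07
eef_pos: [0.6112, 0.2862, 0.1173]
eef_rot: [-0.0, 0.708, 0.707, -0.0]
wrist_force: [-0.1, -1.1, -1.4]
opening: 0.357
grasp_force: 59.6
rel cm -14.67 -1.38 0.73 roll -0.07
```

```bash
python3 -m pendant '[[-2,-0.2,0,0],[-5,-0.5,0,0],[-8.5,-0.8,0,0],[-12,-1.1,0,0],[-14,-1.3,0,0],[-14.7,-1.4,0,0],[-14.7,-1.4,0,0],[-14.7,-1.4,2.5,0],[-14.7,-1.4,4.8,0],[-14.7,-1.4,4.8,0],[-14.7,-1.4,4.8,0],[-14.7,-1.4,4.8,0]]' && python3 -m pendant '[[0,0,0,0],[0,0,0,0],[0,0,0,0]]'
python3 - <<'E'
from h import *
rel(.5973,.1395,.0566,0)
E
```

```text
time_s: 25.07
eef_pos: [0.5978, 0.1404, 0.0702]
eef_rot: [-0.0, 0.707, 0.707, 0.0]
wrist_force: [0.1, -0.4, 0.7]
opening: 0.35
grasp_force: 59.7
time_s: 25.32
eef_pos: [0.5984, 0.1396, 0.071]
eef_rot: [0.001, 0.707, 0.707, 0.001]
wrist_force: [-0.1, 0.3, -1.8]
opening: 0.356
grasp_force: 59.7
rel cm -0.01 -0.11 1.44 roll -0.06
```

```bash
python3 -m pendant '[[0,-0.1,0.5,0],[0,-0.1,0.8,0],[0,-0.1,0.8,0],[0,-0.1,0.8,0]]' && python3 -m pendant '[[0,0,0.15,0],[0,0,0.2,0],[0,0,0.2,0]]' && python3 -m pendant '[[0,0,0.15,0],[0,0,0.2,0],[0,0,0.2,0]]'; python3 -c "
from h import *
rel(.5973,.1395,.0566,0); print(ctrl.get_obs()['torque'])"
```

```text
time_s: 25.65
eef_pos: [0.5963, 0.1393, 0.0614]
eef_rot: [-0.0, 0.708, 0.707, -0.0]
wrist_force: [-0.4, -0.2, -1.2]
opening: 0.357
grasp_force: 59.6
time_s: 25.9
eef_pos: [0.5964, 0.1393, 0.0596]
eef_rot: [-0.0, 0.708, 0.707, -0.0]
wrist_force: [-0.1, -0.1, -0.2]
opening: 0.357
grasp_force: 59.6
time_s: 26.15
eef_pos: [0.5964, 0.1394, 0.0576]
eef_rot: [-0.0, 0.708, 0.707, -0.0]
wrist_force: [0.0, -0.1, -1.5]
opening: 0.354
grasp_force: 59.6
rel cm 0.01 0.09 0.10 roll -0.08
[-0.0099069  -0.02926522  0.04054795]
```

```bash
python3 -m pendant '[[0,0,0.1,0],[0,0,0.1,0],[0,0,0.1,0]]' && python3 -m pendant '[[0,0,0.1,0],[0,0,0.1,0],[0,0,0.1,0]]'; python3 -m pendant '[[0,0,0,0],[0,0,0,0],[0,0,0,0]]' 0.46; python3 -m pendant '[[0,0,-2.5,0],[0,0,-5,0],[0,0,-8,0],[0,0,-12,0],[-4,-4,-14,0],[-8,-8,-14,0],[-12,-12,-14,0],[-16,-14,-14,0],[-20,-14,-14,0],[-24,-14,-14,0],[-26,-14,-14,0],[-26,-14,-14,0]]'
python3 - <<'E'
from h import *
im=avg("top",3); sc=avg("scene",2); np.save("top5.npy",im)
f=lambda c,s:cv2.resize(np.clip((c-20)*1.4,0,255).astype(np.uint8),s,interpolation=cv2.INTER_CUBIC)
cv2.imwrite("pics/v5.png",np.vstack([f(im[155:245,235:405,::-1],(680,360)),f(sc[175:265,240:410,::-1],(453,240))[:, :].repeat(1,0) if 0 else cv2.copyMakeBorder(f(sc[175:265,240:410,::-1],(453,240)),0,0,0,227,0)]))
E
```

```text
time_s: 26.4
eef_pos: [0.5966, 0.1394, 0.0568]
eef_rot: [-0.0, 0.708, 0.707, -0.0]
wrist_force: [0.1, 0.0, -1.1]
opening: 0.356
grasp_force: 59.8
time_s: 26.65
eef_pos: [0.5967, 0.1394, 0.0567]
eef_rot: [0.0, 0.708, 0.707, -0.0]
wrist_force: [-3.1, -0.8, 5.3]
opening: 0.355
grasp_force: 60.6
time_s: 26.9
eef_pos: [0.5967, 0.1394, 0.0558]
eef_rot: [0.0, 0.708, 0.707, 0.0]
wrist_force: [0.1, -0.5, -0.3]
opening: 0.457
grasp_force: 0.0
time_s: 27.9
eef_pos: [0.4556, -0.1245, 0.1965]
eef_rot: [0.001, 0.708, 0.706, -0.0]
wrist_force: [-0.4, -0.0, 0.4]
opening: 0.46
grasp_force: 0.0
```

View pics/v5.png

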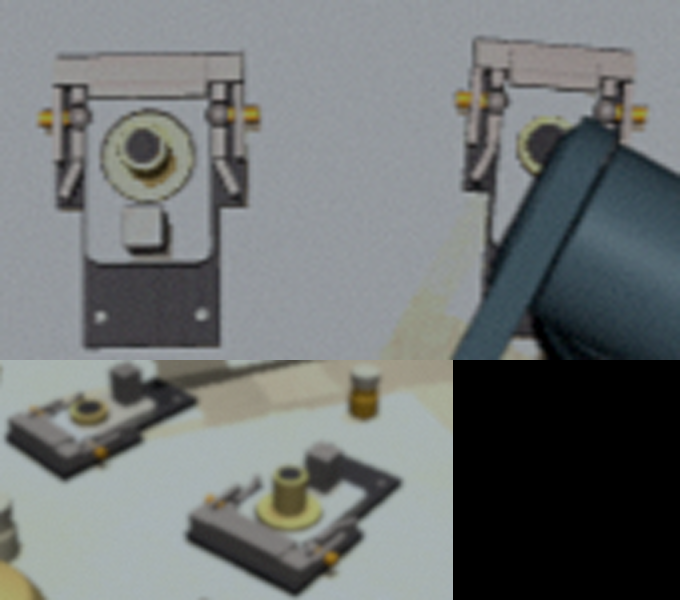

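The top view shows the connector's flange centred in the recess at (148,155), with the wide carrier square. The scene view shows it standing upright in there. The arm's trace agrees: floor contact came at the expected height. Next I check numerically that both carriers are home.

Run:
```python
from h import *
def wc(W,x0,y0,x1,y1):
    W=np.clip(W,0,None)[y0:y1,x0:x1]; yy,xx=np.mgrid[y0:y1,x0:x1]; return np.array([(W*xx).sum(),(W*yy).sum()])/W.sum()
for n,fn,pa,pb,tail,front,cols in (("wide","top4.npy",(241,179,250,190),(294,178,304,189),(214,228),(232,250),(272,286)),("narrow","top3.npy",(346,175,355,185),(390,178,400,189),(212,226),(232,248),(362,378))):
    im=np.load(fn); g=im.mean(2); D=im[...,0]-im[...,2]-20
    a,b=onz("top",[wc(D,*pa),wc(D,*pb)],.017); mid=(a+b)/2; d=(a-b)/np.linalg.norm(a-b); ax=np.array([d[1],-d[0]])
    T=[]
    for u in range(*cols):
        c=g[tail[0]:tail[1],u]; i=next((i for i in range(1,len(c)) if c[i]<88<=c[i-1]),None)
        if i: T.append((u,tail[0]+i-1+(c[i-1]-88)/(c[i-1]-c[i])))
    Q=onz("top",T,.016); t=(Q-mid)@ax; s=(Q-mid)@d
    k=abs(t-np.median(t))<.003; p=np.polyfit(s[k],t[k],1)
    print(n,"tail minus detent mm",1e3*np.median(t),"expect -99.65; yaw rel deg",np.degrees(np.arctan(p[0])),k.sum())
im=np.load("top3.npy"); g=im.mean(2)
bl,_=blobs(np.pad((g<85)[180:205,362:384],((180,195),(362,256))),20)
for b in bl:
    q=onz("top",[b[2]],.032)[0]; print("ring",b[0],q.round(4))
print((onz("top",[[0,0]],0)).shape, ctrl.get_obs()["time_s"])
```

```text
wide tail minus detent mm -99.71256933484288 expect -99.65; yaw rel deg -0.9026983285701948 10
narrow tail minus detent mm -88.43160061741459 expect -99.65; yaw rel deg 0.04406579868995461 10
ring 89 [ 0.6009 -0.1282]
(1, 2) 28.15
```

```bash
python3 -m pendant '[[0,0,0,0],[0,0,0,0],[0,0,0,0]]' && python3 -c "
from bench import workorder
print(workorder.hand_in())"
```

```text
time_s: 28.4
eef_pos: [0.4564, -0.1194, 0.1957]
eef_rot: [-0.0, 0.707, 0.707, 0.0]
wrist_force: [-0.9, -0.1, -0.6]
opening: 0.463
grasp_force: 0.0
the job is handed in; nothing more can be done
None
```

I handed the job in at about 28 s: by my camera and force checks both carriers are home in their own docks and the round connector is flat in the wide carrier's recess, but the hand-in returned no verdict.

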